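Start three bench timers in order

ROBOT

A 7-joint arm with a two-finger parallel gripper is mounted at the origin on a cart in front of the work surface, level with it; the furniture and walls round the work are solid. World frame = base frame: x ahead of the robot, y to its left, z up, the work surface at z = 0. Lengths are in m, angles in rad, forces in N, time in s.
With the tool pointing down it reaches from about 0.425 to 0.875 m from the base axis. Payload 4.7 kg.
Tool frame: the origin (TCP) lies midway between the tips of the shut fingers; the grasp point (between the pads) lies ctrl.grasp_offset behind it (ctrl.grasp_offset is the distance from the TCP to the grasp point, in m); z points along the fingers, y is the line along which they close (so a half turn about z gives the same grasp; the last joint's range is limited). The gripper opens to 87 mm and grips with 3 to 60 N. Pads are 19 mm wide; open, the fingers measure 117 mm over their backs; the gripper's body (75 mm by 190 mm) begins 51 mm behind the grasp point.
Start: joints at [-1.187, 0.321, -0.07, 1.45, 0.023, 1.371, -0.057], TCP at [0.235, 0.606, 0.223] pointing down, gripper open.
Joint ranges: [-2.86, 2.86], [-0.3, 2.09], [-1.38, 1.24], [0.06, 2.45], [-1.56, 4.7], [0.09, 2.05], [-2.69, 2.69]. Speed limits (rad/s): [2.57, 2.57, 3.14, 3.14, 3.14, 3.14, 3.14].

INTERFACE

Orientations are given as a rotation vector (axis times angle).
In Python, from bench import ctrl gives the robot as it stands. The module is installed in compiled form; this text tells all that it offers.
- The arm moves only by the tool jog_arm, never from a script. Its argument "moves" is one flat list of numbers, 7 for each row, row after row: the shift along the tool's x, y, z in units of 30 cm (1.0 is 30 cm), then the turn, a rotation vector about the tool's x, y, z in units of 60 degrees (1.0 is 60 degrees), then the gripper's target within -1 to 1 (fully open at 1, half-way at 0, shut at -1). In form: [x, y, z, wx, wy, wz, fingers, x, y, z, wx, wy, wz, fingers, ...]. A call has exactly 8 rows; each row is the pose to reach, as a shift and turn from the pose commanded when the call began, along the tool's axes at that moment; what a row does not reach only later rows make up. A row lasts 1/8 s, in which the tool goes at most 62.5 mm and 10.7 degrees, less where a joint would pass 70% of its speed; a pose out of reach is approached as far as the arm can. A call with a number of a shift or a turn outside -1 to 1 is refused whole. A call with a gripper value outside its range is refused whole. The fingers move at their own pace and stop on an object; "newtons" is the grip in N (left out, the last holds). Time passes only in rows, so rows that repeat a pose let the fingers close, or fill a call up. It gives the time, the measured TCP pose, the force, the opening and the grip force at its end, in the units of the state.
- ctrl.get_state(): the state, without advancing time (a new reading comes with each control period).
- ctrl.get_image(name): name is "scene" or "top" or "wrist"; returns a dict with "pixels" (420x560x3 uint8, red, green, blue), "fx", "fy", "cx", "cy" (pixels), "xyz" and "rotation" of the camera in the world; the wrist camera has in their place "tool_from_camera" (4x4, takes a point from camera to tool coordinates, whose origin is the TCP and whose axes are the flange's). Camera axes: x right, y up, looking along -z (the intrinsics and any distortion apply to the point x, -y, -z); pixel columns grow to the right and rows downward; lengths in m; the calibration is good to about 2 mm. A picture is of the moment at which its call begins: read the wrist's pose just before it. There is no depth.
- ctrl.close_job(): hands the job in; it is judged then, once.
The state is a dict: "time": time; "joint_positions": joint angles; "qd": joint speeds; "joint_torque": joint torques, N m; "position": TCP position; "tool_rot": TCP orientation; "ft_force": force on the tool from outside, world axes, zero at the start; "torque": the same for the moment, N m; "grip_width": opening from 0.0 (shut) to 1.0 (fully open); "grip_force": force on a finger pad.
Only numpy, scipy, OpenCV 4.12 (cv2) and the standard library are available. Lean on these libraries where they do the work, as an engineer would, in place of code of your own. Each camera call takes 0.05 s, during which the arm holds its last target. There are 200 camera calls.

TASK

The samples are going on test one after another, so start the three grey bench timers in order: first the round one, then the square one, last the long one. Press the white key on top of each slowly and gently with a fingertip until it is all the way in; it stays down by itself. Do not lift, tip or shift the timers, and leave the cups, bottle, vials, marker and syringe where they are.

Things in the scene. Friction and masses are not known exactly. Their poses are not given: they have to be found in the camera images.
- round_timer: the round timer: drum-shaped grey housing, 84 mm across, with a round white key 34 mm across in the middle of its top. Housing 34 mm high (thin black collar round the key to 36.5 mm), 0.25 to 0.5 kg, loose on rubber feet. Origin: centre of the underside, z up; a small black display is on the wall at its own -x.
- round_key_top (a point): centre of the top face of the round timer's key; it moves down with the key. About 55 mm above the worktop before it is pressed.
- round_key (a joint): how far the round timer's key is pushed down: 0 = fully up, 0.012 m = fully in; starts between 0 and 0.0015. It gives at 3 N, takes a little over 4 N near the bottom, then meets a rubber cushion (from 5 N, 1.5 N per mm, about 7 mm of it; more than 25 N is too rough), and stays down where it is left (timer running).
- square_timer: the square timer: square grey housing 78 x 78 mm, with a square white key 32 x 32 mm in the middle of its top. Housing 34 mm high (thin black collar round the key to 36.5 mm), 0.25 to 0.5 kg, loose on rubber feet. Origin: centre of the underside, z up; a small black display is on the wall at its own -x.
- square_key_top (a point): centre of the top face of the square timer's key; it moves down with the key. About 55 mm above the worktop before it is pressed.
- square_key (a joint): how far the square timer's key is pushed down: 0 = fully up, 0.012 m = fully in; starts between 0 and 0.0015. It gives at 3 N, takes a little over 4 N near the bottom, then meets a rubber cushion (from 5 N, 1.5 N per mm, about 7 mm of it; more than 25 N is too rough), and stays down where it is left (timer running).
- long_timer: the long timer: oblong grey housing 112 mm (own x) by 60 mm (own y), with an oblong white key 44 mm (own x) by 26 mm (own y) in the middle of its top. Housing 34 mm high (thin black collar round the key to 36.5 mm), 0.25 to 0.5 kg, loose on rubber feet. Origin: centre of the underside, z up; a small black display is on the wall at its own -x.
- long_key_top (a point): centre of the top face of the long timer's key; it moves down with the key. About 55 mm above the worktop before it is pressed.
- long_key (a joint): how far the long timer's key is pushed down: 0 = fully up, 0.012 m = fully in; starts between 0 and 0.0015. It gives at 3 N, takes a little over 4 N near the bottom, then meets a rubber cushion (from 5 N, 1.5 N per mm, about 7 mm of it; more than 25 N is too rough), and stays down where it is left (timer running).
- cup_0: bystander: screw-cap sample cup, 60 mm across, 64 mm high; origin at the centre of its underside. Stands or lies loose and is left alone.
- cup_1: bystander: another such sample cup; origin at the centre of its underside. Stands or lies loose and is left alone.
- cup_2: bystander: another such sample cup; origin at the centre of its underside. Stands or lies loose and is left alone.
- amber: bystander: brown glass bottle with white cap, 46 mm across, 93 mm high; origin at the centre of its underside. Stands or lies loose and is left alone.
- vial_a: bystander: small injection vial, 26 mm across, 52 mm high; origin at the centre of its underside. Stands or lies loose and is left alone.
- vial_c: bystander: larger brown injection vial, 33 mm across, 62 mm high; origin at the centre of its underside. Stands or lies loose and is left alone.
- marker_black: bystander: black felt marker, 15 x 137 x 18 mm, lying; origin at the centre of its underside. Stands or lies loose and is left alone.
- syringe_5: bystander: syringe, 28 x 159 x 17 mm, lying; origin at the centre of its underside. Stands or lies loose and is left alone.
Not all that is in view belongs to the job. What is shaped like the square_timer but blue is not meant.

How it is judged:
By the outcome, as a careful person would: the job done as asked, in the order asked, and still so for the second after the job is handed in, with the robot touching nothing.
It also fails if it takes over 45 s, if anything falls off the work surface, if the arm or the gripper's body presses on something with over 40 N, if the wrist force passes 120 N, or if a joint passes its speed limit or range.

## Working session

There is one attempt and no reset: what is moved stays moved. The work goes in short steps, Python scripts to look and compute and a tool call to move; the robot and the scene stay as the last step left them, time stands still between calls to the robot, and variables do not carry over. Pictures are saved under pics/ and viewed, at most 10 in all, crops included, and the job is handed in when it is done.

Besides the shell and the picture viewer there is one more tool, called as name(argument=value, ...) on one line, values as JSON. jog_arm: Moves the arm, as the interface text tells. Its arguments: {"type":"object","properties":{"moves":{"type":"array"},"newtons":{"type":"number"}},"required":["moves"]}

```bash
mkdir -p pics; cat > h.py <<'E'
import numpy as np, cv2, json
from bench import ctrl
from scipy.spatial.transform import Rotation as R
def snap(name,fn):
    s=ctrl.get_state(); im=ctrl.get_image(name)
    cv2.imwrite('pics/'+fn,cv2.cvtColor(im['pixels'],cv2.COLOR_RGB2BGR))
    if name=='wrist':
        T=np.eye(4);T[:3,:3]=R.from_rotvec(s['tool_rot']).as_matrix();T[:3,3]=s['position'];T=T@np.array(im['tool_from_camera'])
        Rc,c=T[:3,:3],T[:3,3]
    else:
        r=np.array(im['rotation']); Rc=r if r.shape==(3,3) else R.from_rotvec(r).as_matrix(); c=np.array(im['xyz'])
    K=[im[k] for k in('fx','fy','cx','cy')]
    return im,K,Rc,c
def ray(u,v,K,Rc,c,z):
    d=Rc@np.array([(u-K[2])/K[0],-(v-K[3])/K[1],-1.]); return c+d*(z-c[2])/d[2]
def brief():
    s=ctrl.get_state(); print({k:np.round(s[k],4).tolist() for k in('time','position','tool_rot','ft_force','joint_positions','grip_width')})
E
python3 - <<'E'
from h import *
brief()
for n in('scene','top'):
    im,K,Rc,c=snap(n,n+'0.png'); print({k:(np.round(v,4).tolist()) for k,v in im.items() if k!='pixels'})
a=cv2.imread('pics/top0.png');
cv2.imwrite('pics/top0b.png',cv2.resize(a,(800,600),interpolation=cv2.INTER_CUBIC))
E
```

```text
{'time': 0.0, 'position': [0.2348, 0.6055, 0.2215], 'tool_rot': [-0.5775, -3.0878, 0.0029], 'ft_force': [-0.5735, 0.4229, -0.1496], 'joint_positions': [-1.1869, 0.3218, -0.0701, 1.4517, 0.0226, 1.3708, -0.0569], 'grip_width': 0.997}
{'fx': 440.5018, 'fy': 440.5018, 'cx': 281.4659, 'cy': 216.4401, 'xyz': [-0.1931, -0.4816, 0.8495], 'rotation': [0.7977, -0.4526, -0.982]}
{'fx': 458.8342, 'fy': 458.8342, 'cx': 279.4306, 'cy': 209.7991, 'xyz': [0.5113, -0.0161, 1.4013], 'rotation': [0.0721, -0.0429, -1.5581]}
```

View pics/top0b.png

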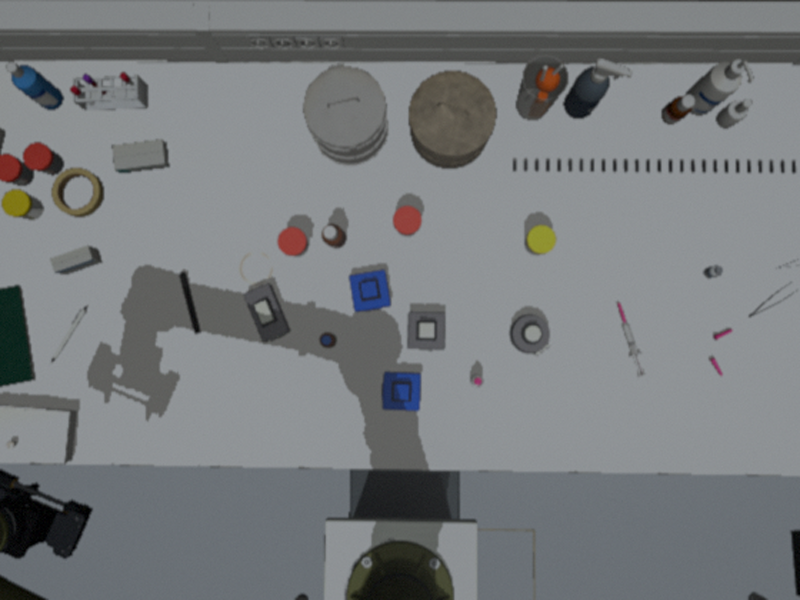

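View pics/scene0.png

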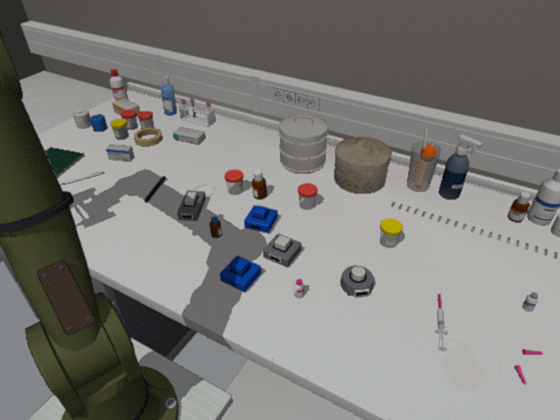

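The top view (800x600) shows the round timer at (530,334), the square one at (427,330) and the long one at (264,310). There are blue decoys at (370,290) and (402,391), and a brown vial at (328,340), just right of the long timer. In the scene view the keys are at about (357,273), (283,242) and (191,198).

```bash
python3 - <<'E'
from h import *
g={'top':{'round':(532/1.4286,333/1.4286),'square':(427/1.4286,330/1.4286),'long':(263/1.4286,311/1.4286)},'scene':{'round':(357,273),'square':(283,242),'long':(190,199)}}
ob={}
for n in g:
    im,K,Rc,c=snap(n,n+'1.png'); a=cv2.cvtColor(im['pixels'],cv2.COLOR_RGB2GRAY)
    for k,(u,v) in g[n].items():
        u,v=int(round(u)),int(round(v)); r=11
        cr=a[v-r:v+r+1,u-r:u+r+1]
        pk=a[v-1:v+2,u-1:u+2].mean(); lo=cr.min(); m=(cr>(0.75*pk+.25*lo)).astype(np.uint8)
        nl,L,st,ce=cv2.connectedComponentsWithStats(m,connectivity=4); l=L[r,r]
        p=ce[l]+[u-r,v-r]; ob.setdefault(k,[]).append((p,K,Rc,c))
        print(n,k,p.round(1),'area',st[l,4],'bbox',st[l,:4],'peak',pk,lo, ray(*p,K,Rc,c,.0545).round(4))
for k,o in ob.items():
    A=[];b=[]
    for p,K,Rc,c in o:
        d=ray(*p,K,Rc,c,0)-c; d/=np.linalg.norm(d); P=np.eye(3)-np.outer(d,d); A.append(P); b.append(P@c)
    X=np.linalg.lstsq(np.vstack(A),np.hstack(b),rcond=None)[0]; print(k,'tri',X.round(4),'reach',np.hypot(*X[:2]).round(3))
brief()
T=R.from_rotvec(ctrl.get_state()['tool_rot']).as_matrix(); print(T.round(3), ctrl.grasp_offset)
im,K,Rc,c=snap('wrist','w0.png');print(np.round(im['tool_from_camera'],3).tolist(),K)
E
```

```text
top round [372.6 233.1] area 85 bbox [ 7  6 11 11] peak 145.77777777777777 48 [ 0.5449 -0.2635  0.0545]
top square [298.5 230.6] area 97 bbox [ 6  6 10 10] peak 145.22222222222223 49 [ 0.5495 -0.0471  0.0545]
top long [183.6 215.5] area 73 bbox [ 6  4 10 10] peak 137.88888888888889 32 [0.59   0.2924 0.0545]
scene round [357.8 267.5] area 221 bbox [ 0  0 23 15] peak 165.0 19 [ 0.5545 -0.2624  0.0545]
scene square [283.3 236.6] area 233 bbox [ 0  0 23 16] peak 164.33333333333334 25 [ 0.5626 -0.0456  0.0545]
scene long [189.2 194.8] area 306 bbox [ 0  0 23 19] peak 98.77777777777777 12 [0.5858 0.2936 0.0545]
round tri [ 0.5454 -0.2634  0.0631] reach 0.606
square tri [ 0.5507 -0.0492  0.0654] reach 0.553
long tri [0.5891 0.2944 0.052 ] reach 0.659
{'time': 0.2, 'position': [0.2349, 0.6057, 0.2219], 'tool_rot': [-0.5776, -3.0879, 0.0017], 'ft_force': [0.0936, -0.41, 0.2778], 'joint_positions': [-1.1869, 0.3215, -0.0701, 1.4512, 0.0226, 1.3708, -0.0569], 'grip_width': 0.9996}
[[-0.932  0.361 -0.   ]
 [ 0.361  0.932 -0.001]
 [-0.    -0.001 -1.   ]] 0.0187
[[0.0, 0.965, 0.262, 0.071], [1.0, -0.0, 0.0, -0.0], [0.001, 0.262, -0.965, -0.163], [0.0, 0.0, 0.0, 1.0]] [376.50235225149066, 376.50235225149066, 279.8272160145486, 211.50279450690056]
```

jog_arm(moves=[-0.1,-0.04,0,0,0,0,-1,-0.2,-0.09,0,0,0,0,-1,-0.3,-0.13,0,0,0,0,-1,-0.4,-0.18,0,0,0,0,-1,-0.5,-0.22,0,0,0,0,-1,-0.6,-0.27,0,0,0,0,-1,-0.7,-0.31,0,0,0,0,-1,-0.8,-0.35,0,0,0,0,-1], newtons=20)

```text
time: 1.25
position: [0.4215, 0.4206, 0.2226]
tool_rot: [0.578, 3.088, 0.0]
ft_force: [0.1, 0.9, 0.4]
grip_width: 0.171
grip_force: 0.0
```

jog_arm(moves=[-0.1,-0.03,0,0,0,0,-1,-0.2,-0.06,0,0,0,0,-1,-0.3,-0.09,0,0,0,0,-1,-0.4,-0.12,0,0,0,0,-1,-0.5,-0.15,0,0,0,0,-1,-0.6,-0.18,0,0,0,0,-1,-0.68,-0.2,0,0,0,0,-1,-0.68,-0.2,0,0,0,0,-1])

```text
time: 2.25
position: [0.5907, 0.2894, 0.2221]
tool_rot: [0.584, 3.086, -0.002]
ft_force: [-0.2, 0.3, -0.5]
grip_width: 0.009
grip_force: 0.0
```

```bash
python3 - <<'E'
from h import *
brief(); im,K,Rc,c=snap('wrist','w_long.png')
def proj(X): q=Rc.T@(np.array(X)-c); return K[0]*q[0]/-q[2]+K[2], -K[1]*q[1]/-q[2]+K[3]
print(np.round(proj([.590,.2924,.0545]),1), c.round(3))
E
```

```text
{'time': 2.25, 'position': [0.5907, 0.2894, 0.2221], 'tool_rot': [0.5839, 3.0864, -0.0022], 'ft_force': [-0.1947, 0.2592, -0.541], 'joint_positions': [-0.6489, 0.337, 0.1971, 1.4381, -0.0647, 1.3734, 0.747], 'grip_width': 0.0087}
[283.6 189.4] [0.524 0.315 0.385]
```

View pics/w_long.png

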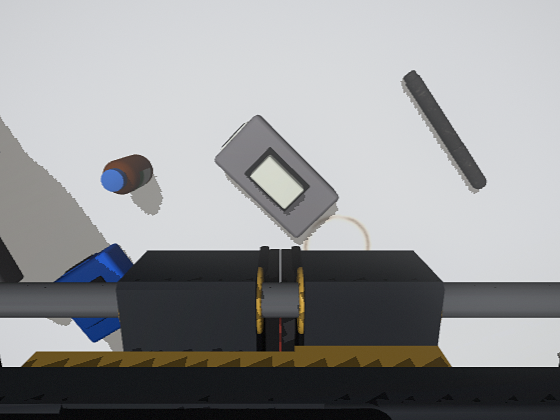

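The wrist view shows the long timer, white key centred near (279,181), with the brown vial at (125,175). Nothing is in the way. The finger tips point at about (280,270).

```bash
cat >> h.py <<'E'
def key(im,K,Rc,c,u,v,z=.0545,r=45):
    a=cv2.cvtColor(im['pixels'],cv2.COLOR_RGB2GRAY); cr=a[v-r:v+r+1,u-r:u+r+1]
    m=(cr>0.8*np.median(a[v-3:v+4,u-3:u+4])).astype(np.uint8)
    n,L,st,ce=cv2.connectedComponentsWithStats(m,connectivity=4); l=L[r,r]
    m=(L==l).astype(np.uint8); cn=max(cv2.findContours(m,0,2)[0],key=cv2.contourArea)
    P=np.array([ray(x+u-r,y+v-r,K,Rc,c,z)[:2] for x,y in cn[:,0]]); rc=cv2.minAreaRect((P*1000).astype(np.float32))
    p=ce[l]+[u-r,v-r]; X=ray(*p,K,Rc,c,z)
    print('px',p.round(1),'pos',X.round(4),'rect mm',np.round(rc[0],1),np.round(rc[1],1),round(rc[2],1)); return X
E
python3 - <<'E'
from h import *
im,K,Rc,c=snap('wrist','w_long2.png'); key(im,K,Rc,c,279,181)
E
```

```text
px [275.  184.9] pos [0.5818 0.2889 0.0545] rect mm [582.1 288.8] [42.7 24.3] 23.6
```

jog_arm(moves=[-0.04,-0.13,0,0,0,0,-1,-0.08,-0.26,0,0,0,0,-1,-0.12,-0.39,0,0,0,0,-1,-0.16,-0.52,0,0,0,0,-1,-0.2,-0.65,0,0,0,0,-1,-0.24,-0.78,0,0,0,0,-1,-0.27,-0.9,0,0,0,0,-1,-0.3,-1,0,0,0,0,-1])

```text
time: 3.35
position: [0.5641, -0.0199, 0.2229]
tool_rot: [0.575, 3.089, 0.002]
ft_force: [-0.1, 0.0, -1.0]
grip_width: 0.009
grip_force: 0.0
```

```bash
python3 - <<'E'
from h import *
brief(); im,K,Rc,c=snap('wrist','w_sq.png')
q=Rc.T@(np.array([.5495,-.0471,.0545])-c); u,v=K[0]*q[0]/-q[2]+K[2], -K[1]*q[1]/-q[2]+K[3]
print(u,v); key(im,K,Rc,c,int(u),int(v))
q=Rc.T@(np.array(ctrl.get_state()['position'])-c); print('tcp px',K[0]*q[0]/-q[2]+K[2], -K[1]*q[1]/-q[2]+K[3])
E
```

```text
{'time': 3.35, 'position': [0.5641, -0.0199, 0.2229], 'tool_rot': [0.5745, 3.0885, 0.0018], 'ft_force': [-0.0944, 0.0356, -0.9871], 'joint_positions': [-0.3445, 0.1384, 0.3688, 1.6816, -0.0524, 1.3308, 1.2365], 'grip_width': 0.0091}
246.12116670957 187.0809020069635
px [243.6 187.1] pos [ 0.5487 -0.0492  0.0545] rect mm [548.9 -49.3] [30.9 31. ] 89.3
tcp px 269.2062236563942 270.5324060969235
```

View pics/w_sq.png

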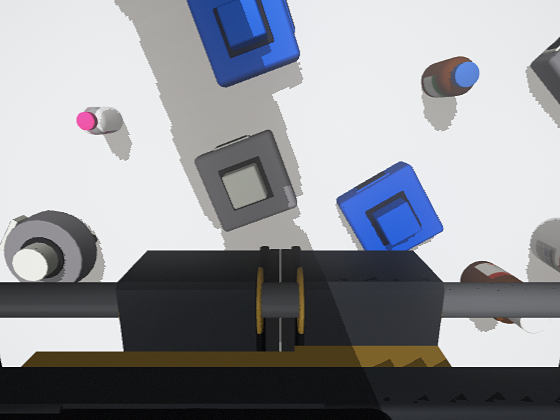

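The wrist view shows the square grey timer with its key at (244,187), agreeing with the top view within 2 mm. The round timer is at the left, key near (35,262). Going on to the round one.

jog_arm(moves=[-0.04,-0.13,0,0,0,0,-1,-0.08,-0.26,0,0,0,0,-1,-0.12,-0.39,0,0,0,0,-1,-0.16,-0.52,0.05,0,0,0,-1,-0.2,-0.65,0.1,0,0,0,-1,-0.23,-0.78,0.15,0,0,0,-1,-0.23,-0.78,0.15,0,0,0,-1,-0.23,-0.78,0.15,0,0,0,-1])

```text
time: 4.4
position: [0.5454, -0.2612, 0.1776]
tool_rot: [0.574, 3.088, 0.003]
ft_force: [-0.1, 0.0, -0.5]
grip_width: 0.008
grip_force: 0.0
```

```bash
python3 - <<'E'
from h import *
brief(); im,K,Rc,c=snap('wrist','w_rd.png')
q=Rc.T@(np.array([.5449,-.2635,.0545])-c); u,v=K[0]*q[0]/-q[2]+K[2], -K[1]*q[1]/-q[2]+K[3]
print(u,v); X=key(im,K,Rc,c,int(u),int(v))
s=ctrl.get_state(); T=R.from_rotvec(s['tool_rot']).as_matrix(); print('tool delta units',(T.T@(X-s['position'])/.3).round(3)); brief()
E
```

```text
{'time': 4.4, 'position': [0.5454, -0.2612, 0.1776], 'tool_rot': [0.5739, 3.0884, 0.0027], 'ft_force': [-0.1395, 0.0473, -0.5016], 'joint_positions': [-0.0413, 0.2697, 0.5311, 1.6476, -0.1439, 1.2632, 1.7211], 'grip_width': 0.0085}
277.34294513999305 203.77319590262977
px [273.1 205. ] pos [ 0.5446 -0.267   0.0545] rect mm [ 544.7 -266.9] [31.5 32.2] 24.1
tool delta units [-0.004 -0.021  0.411]
{'time': 4.45, 'position': [0.5457, -0.2609, 0.1779], 'tool_rot': [0.5723, 3.0883, 0.0026], 'ft_force': [0.4648, -0.0827, 0.0206], 'joint_positions': [-0.0417, 0.2695, 0.5308, 1.6474, -0.1438, 1.2632, 1.7213], 'grip_width': 0.0072}
```

View pics/w_rd.png

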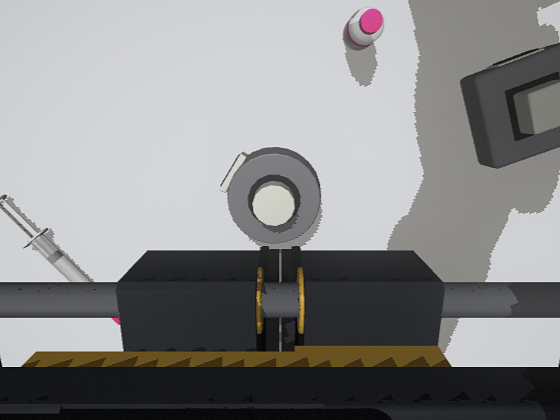

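The round key is centred at (273,205), and its measured width of about 32 mm fits. Descending to just above it.

jog_arm(moves=[0,-0.02,0.05,0,0,0,-1,0,-0.02,0.12,0,0,0,-1,0,-0.02,0.19,0,0,0,-1,0,-0.02,0.26,0,0,0,-1,0,-0.02,0.31,0,0,0,-1,0,-0.02,0.34,0,0,0,-1,0,-0.02,0.36,0,0,0,-1,0,-0.02,0.36,0,0,0,-1])

```text
time: 5.45
position: [0.5424, -0.2692, 0.0695]
tool_rot: [-0.578, -3.088, -0.0]
ft_force: [0.2, -0.2, 0.9]
grip_width: 0.003
grip_force: 0.0
```

```bash
python3 - <<'E'
from h import *
brief(); im,K,Rc,c=snap('wrist','w_rd2.png'); 
for X in([.5446,-.267,.0545],):
    q=Rc.T@(np.array(X)-c); u,v=K[0]*q[0]/-q[2]+K[2], -K[1]*q[1]/-q[2]+K[3]; print(u,v); key(im,K,Rc,c,int(u),int(v)-5,r=60)
E
```

```text
{'time': 5.45, 'position': [0.5424, -0.2692, 0.0695], 'tool_rot': [-0.5776, -3.088, -0.0002], 'ft_force': [0.2348, -0.1783, 0.9014], 'joint_positions': [-0.0055, 0.3747, 0.512, 1.7553, -0.2065, 1.0651, 1.7784], 'grip_width': 0.0026}
286.41298488172004 257.3502589273639
px [286.4 251.2] pos [ 0.5415 -0.2658  0.0545] rect mm [ 543.2 -266.6] [63.2 64.6] 68.8
```

View pics/w_rd2.png

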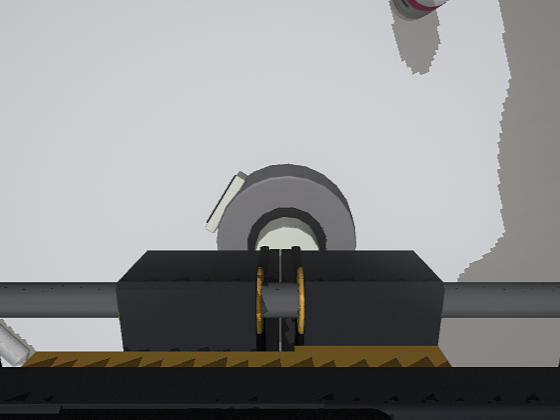

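The finger tips (column 280) sit over the round key (centre near column 288, row 250). I'll shift 3 mm and go down gently.

jog_arm(moves=[0,0.01,0.01,0,0,0,-1,0,0.01,0.02,0,0,0,-1,0,0.01,0.03,0,0,0,-1,0,0.01,0.04,0,0,0,-1,0,0.01,0.045,0,0,0,-1,0,0.01,0.05,0,0,0,-1,0,0.01,0.055,0,0,0,-1,0,0.01,0.06,0,0,0,-1])

```text
time: 6.5
position: [0.5435, -0.2665, 0.0518]
tool_rot: [0.578, 3.088, 0.0]
ft_force: [-1.5, -0.3, 3.2]
grip_width: 0.008
grip_force: 1.6
```

jog_arm(moves=[0,0,0.004,0,0,0,-1,0,0,0.008,0,0,0,-1,0,0,0.012,0,0,0,-1,0,0,0.016,0,0,0,-1,0,0,0.02,0,0,0,-1,0,0,0.023,0,0,0,-1,0,0,0.026,0,0,0,-1,0,0,0.028,0,0,0,-1])

```text
time: 7.5
position: [0.5435, -0.2664, 0.0432]
tool_rot: [0.578, 3.088, 0.0]
ft_force: [-1.4, 0.1, 5.3]
grip_width: 0.006
grip_force: 2.5
```

jog_arm(moves=[0,0,0.002,0,0,0,-1,0,0,0.004,0,0,0,-1,0,0,0.006,0,0,0,-1,0,0,0.008,0,0,0,-1,0,0,0.01,0,0,0,-1,0,0,0.011,0,0,0,-1,0,0,0.011,0,0,0,-1,0,0,0.011,0,0,0,-1])

```text
time: 8.5
position: [0.5436, -0.2665, 0.0407]
tool_rot: [0.578, 3.088, 0.0]
ft_force: [-3.4, 1.0, 8.4]
grip_width: 0.001
grip_force: 4.4
```

Firmly on the cushion (8.4 N). Lifting off, then over to the square timer.

jog_arm(moves=[0,0,-0.02,0,0,0,-1,0,0,-0.06,0,0,0,-1,0,0,-0.12,0,0,0,-1,0,0,-0.2,0,0,0,-1,0.03,0.08,-0.25,0,0,0,-1,0.08,0.22,-0.28,0,0,0,-1,0.14,0.38,-0.28,0,0,0,-1,0.19,0.54,-0.28,0,0,0,-1])

```text
time: 9.5
position: [0.5492, -0.0933, 0.1252]
tool_rot: [0.578, 3.086, 0.001]
ft_force: [0.6, -0.4, -0.7]
grip_width: 0.005
grip_force: 0.0
```

jog_arm(moves=[0.03,0.08,0,0,0,0,-1,0.05,0.14,0,0,0,0,-1,0.05,0.14,0.05,0,0,0,-1,0.05,0.14,0.1,0,0,0,-1,0.05,0.14,0.14,0,0,0,-1,0.05,0.14,0.17,0,0,0,-1,0.05,0.14,0.18,0,0,0,-1,0.05,0.14,0.18,0,0,0,-1])

```text
time: 10.5
position: [0.5501, -0.0504, 0.0698]
tool_rot: [-0.578, -3.088, 0.0]
ft_force: [-0.4, 1.2, 0.4]
grip_width: 0.003
grip_force: 0.0
```

```bash
python3 - <<'E'
from h import *
brief(); im,K,Rc,c=snap('wrist','w_sq2.png'); snap('scene','s2.png')
X=np.array([.5488,-.0492,.0545]); s=ctrl.get_state(); T=R.from_rotvec(s['tool_rot']).as_matrix(); print('tool delta units',(T.T@(X-s['position'])/.3).round(3))
a=cv2.imread('pics/w_sq2.png')[100:300,130:430]; b=cv2.imread('pics/s2.png')[180:320,200:420]
cv2.imwrite('pics/c2.png',np.vstack([cv2.resize(a,(440,290)),cv2.resize(b,(440,280))]))
E
```

```text
{'time': 10.5, 'position': [0.5501, -0.0504, 0.0698], 'tool_rot': [-0.5779, -3.0879, 0.0001], 'ft_force': [-0.3816, 1.2213, 0.4444], 'joint_positions': [-0.3165, 0.2526, 0.4075, 1.8839, -0.1158, 1.028, 1.3401], 'grip_width': 0.0026}
tool delta units [0.007 0.001 0.053]
```

View pics/c2.png

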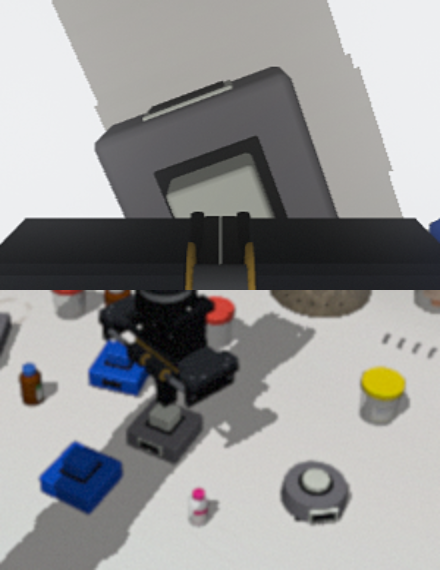

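The round key is visibly down and its timer is unmoved. The finger tips are over the square grey key.

jog_arm(moves=[0,0,0.01,0,0,0,-1,0,0,0.02,0,0,0,-1,0,0,0.03,0,0,0,-1,0,0,0.04,0,0,0,-1,0,0,0.045,0,0,0,-1,0,0,0.05,0,0,0,-1,0,0,0.055,0,0,0,-1,0,0,0.06,0,0,0,-1])

```text
time: 11.6
position: [0.5502, -0.0502, 0.0521]
tool_rot: [0.578, 3.088, 0.0]
ft_force: [-0.3, 0.3, 3.3]
grip_width: 0.007
grip_force: 1.6
```

jog_arm(moves=[0,0,0.004,0,0,0,-1,0,0,0.008,0,0,0,-1,0,0,0.012,0,0,0,-1,0,0,0.016,0,0,0,-1,0,0,0.02,0,0,0,-1,0,0,0.023,0,0,0,-1,0,0,0.026,0,0,0,-1,0,0,0.028,0,0,0,-1])

```text
time: 12.6
position: [0.5501, -0.0502, 0.0435]
tool_rot: [0.577, 3.088, 0.0]
ft_force: [-1.3, -0.2, 4.9]
grip_width: 0.014
grip_force: 2.1
```

jog_arm(moves=[0,0,0.002,0,0,0,-1,0,0,0.004,0,0,0,-1,0,0,0.006,0,0,0,-1,0,0,0.008,0,0,0,-1,0,0,0.01,0,0,0,-1,0,0,0.012,0,0,0,-1,0,0,0.012,0,0,0,-1,0,0,0.012,0,0,0,-1])

```text
time: 13.6
position: [0.5502, -0.0502, 0.0406]
tool_rot: [0.578, 3.088, 0.001]
ft_force: [-2.5, 0.8, 8.2]
grip_width: 0.007
grip_force: 4.4
```

jog_arm(moves=[0,0,-0.02,0,0,0,-1,0,0,-0.06,0,0,0,-1,0,0,-0.14,0,0,0,-1,0,0,-0.26,0,0,0,-1,0.02,0.08,-0.38,0,0,0,-1,0.07,0.22,-0.46,0,0,0,-1,0.11,0.38,-0.46,0,0,0,-1,0.15,0.54,-0.46,0,0,0,-1])

```text
time: 14.6
position: [0.567, 0.1187, 0.1788]
tool_rot: [0.578, 3.086, 0.002]
ft_force: [0.8, 0.0, 0.4]
grip_width: 0.005
grip_force: 0.0
```

jog_arm(moves=[0.05,0.15,0,0,0,0,-1,0.09,0.29,0,0,0,0,-1,0.12,0.42,0,0,0,0,-1,0.15,0.55,0,0,0,0,-1,0.15,0.55,0,0,0,0,-1,0.15,0.55,0,0,0,0,-1,0.15,0.55,0,0,0,0,-1,0.15,0.55,0,0,0,0,-1])

```text
time: 15.6
position: [0.5847, 0.2859, 0.1782]
tool_rot: [0.58, 3.087, 0.0]
ft_force: [-0.0, 0.6, -0.6]
grip_width: 0.005
grip_force: 0.0
```

```bash
python3 - <<'E'
from h import *
brief(); im,K,Rc,c=snap('wrist','w_l3.png')
q=Rc.T@(np.array([.5825,.289,.0545])-c); u,v=K[0]*q[0]/-q[2]+K[2], -K[1]*q[1]/-q[2]+K[3]
print(u,v); X=key(im,K,Rc,c,int(u),int(v))
s=ctrl.get_state(); T=R.from_rotvec(s['tool_rot']).as_matrix(); print('tool delta units',(T.T@(X-s['position'])/.3).round(3)); brief()
E
```

```text
{'time': 15.6, 'position': [0.5847, 0.2859, 0.1782], 'tool_rot': [0.5804, 3.0871, 0.0], 'ft_force': [-0.0222, 0.5612, -0.6064], 'joint_positions': [-0.6707, 0.3456, 0.2224, 1.5174, -0.0777, 1.2869, 0.7599], 'grip_width': 0.005}
283.20699517276495 199.19747246415528
px [282.5 198.2] pos [0.5816 0.2888 0.0545] rect mm [582.  288.9] [42.8 24.7] 24.5
tool delta units [0.013 0.004 0.412]
{'time': 15.65, 'position': [0.5846, 0.2862, 0.1782], 'tool_rot': [0.5798, 3.0873, 0.0002], 'ft_force': [0.0055, -0.4226, 0.2677], 'joint_positions': [-0.6709, 0.3457, 0.2222, 1.5173, -0.0777, 1.2868, 0.7598], 'grip_width': 0.0032}
```

Both wrist looks agree on (0.582, 0.289), and the key size fits at 43 x 25 mm. Descending.

jog_arm(moves=[0.012,0.004,0.05,0,0,0,-1,0.012,0.004,0.12,0,0,0,-1,0.012,0.004,0.19,0,0,0,-1,0.012,0.004,0.26,0,0,0,-1,0.012,0.004,0.31,0,0,0,-1,0.012,0.004,0.34,0,0,0,-1,0.012,0.004,0.36,0,0,0,-1,0.012,0.004,0.36,0,0,0,-1])

```text
time: 16.65
position: [0.5815, 0.2897, 0.0698]
tool_rot: [0.578, 3.088, 0.0]
ft_force: [0.3, 0.9, -0.2]
grip_width: 0.006
grip_force: 0.0
```

jog_arm(moves=[0,0,0.01,0,0,0,-1,0,0,0.02,0,0,0,-1,0,0,0.03,0,0,0,-1,0,0,0.04,0,0,0,-1,0,0,0.045,0,0,0,-1,0,0,0.05,0,0,0,-1,0,0,0.055,0,0,0,-1,0,0,0.06,0,0,0,-1])

```text
time: 17.65
position: [0.5815, 0.2897, 0.0523]
tool_rot: [0.578, 3.088, 0.0]
ft_force: [-1.7, -0.6, 2.7]
grip_width: 0.007
grip_force: 1.6
```

jog_arm(moves=[0,0,0.004,0,0,0,-1,0,0,0.008,0,0,0,-1,0,0,0.012,0,0,0,-1,0,0,0.016,0,0,0,-1,0,0,0.02,0,0,0,-1,0,0,0.023,0,0,0,-1,0,0,0.026,0,0,0,-1,0,0,0.028,0,0,0,-1])

```text
time: 18.65
position: [0.5815, 0.2897, 0.0435]
tool_rot: [0.577, 3.088, 0.0]
ft_force: [-0.5, -0.7, 3.3]
grip_width: 0.002
grip_force: 2.0
```

jog_arm(moves=[0,0,0.002,0,0,0,-1,0,0,0.004,0,0,0,-1,0,0,0.006,0,0,0,-1,0,0,0.008,0,0,0,-1,0,0,0.01,0,0,0,-1,0,0,0.012,0,0,0,-1,0,0,0.012,0,0,0,-1,0,0,0.012,0,0,0,-1])

```text
time: 19.65
position: [0.5816, 0.2898, 0.0408]
tool_rot: [0.578, 3.088, 0.001]
ft_force: [-2.4, -1.9, 9.1]
grip_width: 0.001
grip_force: 4.3
```

jog_arm(moves=[0,0,-0.02,0,0,0,-1,0,0,-0.06,0,0,0,-1,0,0,-0.14,0,0,0,-1,0,0,-0.26,0,0,0,-1,0,0,-0.38,0,0,0,-1,0,0,-0.46,0,0,0,-1,0,0,-0.46,0,0,0,-1,0,0,-0.46,0,0,0,-1])

```text
time: 20.65
position: [0.5808, 0.2894, 0.1765]
tool_rot: [-0.577, -3.087, 0.002]
ft_force: [-0.2, -0.8, 0.3]
grip_width: 0.006
grip_force: 0.0
```

```bash
python3 - <<'E'
from h import *
brief(); im,K,Rc,c=snap('wrist','w_end.png'); key(im,K,Rc,c,282,198,z=.0425); snap('scene','s3.png')
a=cv2.imread('pics/w_end.png')[80:300,100:460]; b=cv2.imread('pics/s3.png')[150:320,150:420]
cv2.imwrite('pics/c3.png',np.vstack([cv2.resize(a,(440,270)),cv2.resize(b,(440,280))]))
E
```

```text
{'time': 20.65, 'position': [0.5808, 0.2894, 0.1765], 'tool_rot': [-0.5773, -3.0866, 0.0018], 'ft_force': [-0.1583, -0.8049, 0.3141], 'joint_positions': [-0.6768, 0.344, 0.2203, 1.5227, -0.0769, 1.2851, 0.7538], 'grip_width': 0.0064}
px [280.4 201.9] pos [0.5818 0.2887 0.0425] rect mm [582.3 288.7] [42.7 24.5] 24.4
```

View pics/c3.png

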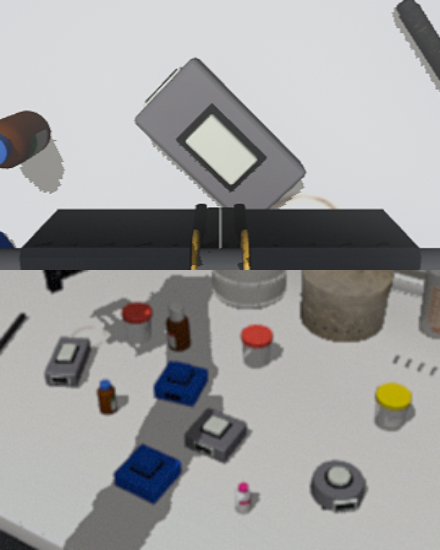

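All three grey keys are down and sit low in their collars. The timers and bystanders are where they were, and the arm is clear.

```bash
python3 -c "
from bench import ctrl
print(ctrl.close_job())"
```

```text
the job is handed in; nothing more can be done
None
```

I pressed the round, square and long timer keys all the way in, in that order, with 8 to 9 N each time. In the final camera pictures all three keys are down and nothing appears to have moved, and I handed the job in at about 21 s.

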